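# Slide a bearing under the magnifier and hold it at the click

## Robot

A 6-joint arm with a two-finger parallel gripper is mounted at the origin on the work surface; the furniture and walls round the work are solid. World frame = base frame: x ahead of the robot, y to its left, z up, the work surface at z = 0. Lengths are in m, angles in rad, forces in N, time in s.
With the tool pointing down it reaches from about 0.275 to 0.875 m from the base axis. Payload 12.5 kg.
Tool frame: the origin (TCP) lies midway between the tips of the shut fingers; the grasp point (between the pads) lies 19 mm behind it; z points along the fingers, y is the direction in which the jaws open and shut (so a half turn about z gives the same grasp; the last joint's range is limited). The gripper opens to 85 mm and grips with 20 to 120 N. Pads are 22 mm wide; open, the fingers measure 114 mm over their backs; the gripper's body (76 mm by 85 mm) begins 54 mm behind the grasp point. The pads swing forward as they close: fully open they stand 13 mm farther back than shut.
Start: joints at [-1.191, 0.351, 1.652, -0, 1.139, -0.085], TCP at [0.247, -0.492, 0.231] pointing down, gripper open.
Joint ranges: [-2.75, 2.75], [-0.79, 2.1], [0.01, 2.65], [-1.57, 4.71], [0.07, 3.14], [-2.87, 2.87]. Speed limits (rad/s): [2.22, 2.22, 2.79, 3.14, 3.14, 3.14].

## Interface

Orientations are given as a rotation vector (axis times angle).
In Python, from cell import bot, viewer, look_for gives the robot as it stands.
- The arm moves only by the shell command python3 -m handwheel 'ROWS' [OPENING] [FORCE]. ROWS is a JSON object of lists of equal length, an entry for each row: "xyz": the shift along the tool's x, y, z as a fraction of full scale, a list of three; "rotation": the turn, a rotation vector about the tool's x, y, z as a fraction of full scale, a list of three. A call has 1 to 5 rows; each row is the pose to reach, as a shift and turn from the pose commanded when the call began, along the tool's axes at that moment, turning the shorter way round; what a row does not reach only later rows make up. Full scale, the value 1, is 0.4 m for a shift and pi rad for a turn. A row lasts 1/12 s, in which the tool goes at most 41.7 mm and 7.16 degrees, less where a joint would pass 70% of its speed; a pose out of reach is approached as far as the arm can. A call with a number of a shift or a turn outside -1 to 1 is refused whole. A call with a gripper value outside its range is refused whole. OPENING is the finger opening in mm, from 0 to 85.4, set as the call begins (- or left out, the last holds). The fingers move at their own pace and stop on an object; FORCE is the grip in N (left out, the last holds). Time passes only in rows, so rows that repeat a pose let the fingers close. It gives the time, the measured TCP pose, the force and the opening at its end, in the units of the state.
- bot.get_state(): the state, without advancing time (a new reading comes with each control period).
- viewer.grab_frame(name): name is "side" or "top"; returns (picture, depth): 384x512x3 uint8, red, green, blue; 384x512 float32, m along the optical axis (not along the pixel's ray), 0 where there is no reading.
- viewer.camera_info(name): a dict with "fx", "fy", "cx", "cy" (pixels), "rvec" (rotation vector, rad) and "tvec" (3), from world to camera coordinates, as OpenCV has them. Camera axes: x right, y down, z forward; pixel columns grow to the right and rows downward; lengths in m; the calibration is good to about 2 mm. A picture is of the moment at which its call begins. camera_info takes no time and is no camera call.
- bot.job_done(): hands the job in, once; it reports no verdict.
Trained networks look in the newest picture that a camera, given by its name, has taken for a name from the list of things; names that differ only in an ending like _2 or _b are one class to them, and where a whole thing is asked for, a point or a joint stands for the part that bears it (a point fixed in the world has none). Each returns a list of dicts, best first, with "conf" (0 to 1); they miss things now and then, are a little off and sometimes report something else, mostly with a low value. They report only what shows in the picture. A call takes as long as a camera call. They do not tell look-alikes from the thing itself.
- look_for(camera, thing): "location" ([column, row] in pixels, amid what is visible of it).
The state is a dict: "clock": time; "qpos": joint angles; "qd": joint speeds; "joint_efforts": joint torques, N m; "position": TCP position; "tool_rot": TCP orientation; "wrist_force": force on the tool from outside, world axes, zero at the start; "wrist_torque": the same for the moment, N m; "width": opening from 0.0 (shut) to 1.0 (fully open).
Only numpy, scipy, OpenCV 4.12 (cv2) and the standard library are available. Lean on these libraries where they do the work, as an engineer would, in place of code of your own. Each camera call takes 0.05 s, during which the arm holds its last target.

## Task

Put the ball bearing flat onto the slide, inside the lip of its round nest, and let go of it. Then grip the slide's upright handle and push the slide along its rail until its spring ball clicks into the notch under the magnifier, without running on past the notch. Finish there, at rest in the notch and still gripping the handle, so that I can inspect the bearing; leave the hex nut and the spacer ring alone.

Things in the scene. Friction and masses are not known exactly. Their poses are not given: they have to be found in the camera images.
- bearing_center (a point): centre of the loose steel ball bearing: a flat ring 52 mm across, 15 mm high, 0.13 kg, lying flat on the bench at one of three places (hex nut and spacer at the others). The point is on its axis, 7.5 mm above its underside; z along the axis. Grip its rim.
- bearing: the same loose ball bearing; origin at the middle of its underside
- nest (a point): middle of the nest on the slide's grey plate, on the plate's top, 40 mm above the bench. The nest is a round steel lip, 58 mm across inside, 66 mm outside, 4 mm high; the bearing lies flat on the plate inside it. Axes: +y along the rail toward the magnifier, z up, x across. The plate is 70 mm wide, reaching 35 mm ahead of the nest's middle and 120 mm behind it.
- plunger (a point): top of the spring ball's steel housing on the slide, 55 mm above the bench, 47 mm to the +x side of the nest's middle; 15 mm across. The ball looks out of its lower end. Axes as the nest's.
- handle (a point): gripping point in the slide's black upright handle, 85 mm above the bench, 100 mm behind the nest's middle (-y); axes as the nest's. The handle is a bar 16 mm thick across the rail (x), 24 mm along it (y), its top 30 mm above this point, on a round foot 32 mm across, 39 mm below it. Grip it from above.
- slide: the whole slide: plate, nest, handle and plunger; origin on the bench plane right under the nest's middle, axes as the nest's
- travel (a joint): travel of the slide in m: 0 at the stop away from the magnifier, 0.23 at the stop beyond it; starts at 0 to 0.03. It rubs with 1 to 2 N. From 12 mm before the notch the ball climbs a roller (5 to 9 N more push); from 6 mm before, it is over the crest and draws the slide on; past the notch the push rises again. Let free within 4 mm of the notch, the slide is drawn to its middle.
- magnifier: magnifier station beside the rail: a glass in a black ring 76 mm across, 76 to 84 mm above the bench, held by a post 69 mm to its +x side (up to 88 mm high). Origin on the bench plane right under the middle of the glass; axes as the nest's. With the ball in the notch the nest's middle is right under the glass's middle. The station's place along the rail varies.
- notch (a point): the notch on the magnifier station, between two steel rollers 10 mm thick whose axes lie 12 mm apart along the rail; 22 mm above the bench, 47 mm to the +x side of the glass's middle and level with it along the rail. Seated, the ball and plunger are right above it. Axes as the nest's. It is at 0.15 to 0.20 m of the slide's travel.
- nut: loose steel hex nut, 24 mm over the flats, 13 mm high; a bystander. Origin at the middle of its underside.
- spacer: loose steel spacer ring, 30 mm across, 8 mm high; a bystander. Origin at the middle of its underside.
There are look-alikes about, which are no part of the job. Leave any purple or turquoise look-alike of the bearing alone.

How it is judged:
On the way:
1. the bearing lies flat in the nest on the slide, let go (horizontal distance between bearing_center and nest below 0.005 m and z of bearing_center in the frame of nest between 0.005 and 0.01 m and angle between bearing_center's own z axis and vertical below 0.08 rad and contact force between bearing and the fingers below 0.3 N), for 0.2 s.
At the end, for the whole second after the job is handed in: The slide rests with the nest within 2.5 mm of the notch along the rail; the fingers still grip its handle (over 3 N, grasp point within 50 mm of the gripping point); the bearing lies flat in the nest (centre within 5 mm), not touched by the fingers (all of step 1 and y of nest in the frame of magnifier between -0.0025 and 0.0025 m and velocity of joint travel between -0.004 and 0.004 m/s and contact force between slide and the fingers above 3 N and distance between the grasp point and handle below 0.05 m); the arm keeps its last pose, push and grip.
It fails at once if the slide runs more than 12 mm past the notch (y of nest in the frame of magnifier above 0.012 m).
It fails at once if the hex nut is disturbed (over 30 mm) (distance of nut from where it was at the start of the episode above 0.03 m).
It fails at once if the spacer ring is disturbed (over 30 mm) (distance of spacer from where it was at the start of the episode above 0.03 m).
It also fails if it takes over 61 s, if anything falls off the work surface, if the arm or the gripper's body presses on something with over 40 N, if the wrist force passes 120 N, or if a joint passes its speed limit or range.

## Working session

There is one attempt and no reset: what is moved stays moved. The work goes in short steps, Python scripts to look and compute and a shell command to move; the robot and the scene stay as the last step left them, time stands still between calls to the robot, and variables do not carry over. Pictures are saved under pics/ and viewed, and the job is handed in when it is done.

```bash
ls; mkdir -p pics; cat > h.py <<'E'
import numpy as np, cv2
from cell import bot, viewer, look_for
def cam(n):
    c=viewer.camera_info(n); R=cv2.Rodrigues(np.array(c['rvec'],float))[0]; return c,R,np.array(c['tvec'],float).ravel()
def pt(n,u,v,d):
    c,R,t=cam(n); p=np.array([(u-c['cx'])/c['fx']*d,(v-c['cy'])/c['fy']*d,d]); return R.T@(p-t)
def plane(n,u,v,z):
    c,R,t=cam(n); r=R.T@np.array([(u-c['cx'])/c['fx'],(v-c['cy'])/c['fy'],1]); o=-R.T@t; return o+r*(z-o[2])/r[2]
def cloud(n,D):
    c,R,t=cam(n); v,u=np.mgrid[:D.shape[0],:D.shape[1]]
    P=np.stack([(u-c['cx'])/c['fx']*D,(v-c['cy'])/c['fy']*D,D],-1); return (P-t)@R
def proj(n,p):
    c,R,t=cam(n); q=R@np.array(p)+t; return c['fx']*q[0]/q[2]+c['cx'],c['fy']*q[1]/q[2]+c['cy']
def to_tool(p):
    s=bot.get_state(); R=cv2.Rodrigues(np.array(s['tool_rot'],float))[0]; return R.T@(np.array(p)-s['position'])/0.4
E
python3 - <<'E'
from h import *
s=bot.get_state(); print(s)
for n in ['top','side']:
    im,D=viewer.grab_frame(n); cv2.imwrite(f'pics/{n}0.png',im[:,:,::-1]); np.save(f'{n}0.npy',D); np.save(f'{n}0im.npy',im)
    c,R,t=cam(n); print(n,-R.T@t,c['fx'],R[2])
    for th in ['bearing','nest','plunger','handle','magnifier','notch','nut','spacer']:
        for r in look_for(n,th)[:3]:
            u,v=r['location']; d=D[int(v),int(u)]; print(th,round(r['conf'],2),np.round([u,v]),pt(n,u,v,d).round(3))
E
```

```text
pics
{'clock': 0.0, 'qpos': array([-1.19062069e+00,  3.51241778e-01,  1.65240273e+00,  1.22576250e-05,
        1.13908659e+00, -8.46470198e-02]), 'qd': array([ 0.0006516 ,  0.00116371,  0.00014783, -0.00100565, -0.0010342 ,
       -0.0002739 ]), 'joint_efforts': array([-7.99584286e-04, -5.06104767e+01, -2.91404736e+01, -9.35074968e-05,
        4.54887675e-03, -2.20493132e-05]), 'position': array([ 0.24642979, -0.49134922,  0.2307635 ]), 'tool_rot': array([-3.05603177e+00, -7.23318768e-01,  2.45900367e-04]), 'wrist_force': array([-0.11587002, -1.19478261,  0.17569914]), 'wrist_torque': array([-0.01120212, -0.00590053, -0.00713718]), 'width': 1.0005188279899648}
top [0.26895928 0.02695012 1.20753636] 359.35343219651 [ 0.14444523  0.01337785 -0.98942236]
bearing 0.68 [184. 218.] [0.337 0.3   0.011]
bearing 0.67 [168. 194.] [0.419 0.361 0.001]
bearing 0.65 [137. 203.] [0.386 0.459 0.013]
nest 0.92 [297. 176.] [ 0.479 -0.074  0.045]
plunger 0.57 [298. 173.] [ 0.49  -0.077  0.04 ]
handle 0.94 [301. 176.] [ 0.481 -0.087  0.041]
handle 0.46 [241. 169.] [0.494 0.108 0.08 ]
magnifier 0.6 [238. 172.] [0.484 0.116 0.085]
magnifier 0.44 [298. 174.] [ 0.487 -0.078  0.04 ]
notch 0.89 [239. 174.] [0.478 0.114 0.08 ]
spacer 0.64 [396. 170.] [ 0.512 -0.411  0.007]
spacer 0.62 [239. 170.] [0.488 0.113 0.085]
side [0.51387452 1.15935251 0.8395759 ] 470.04591446083964 [-0.05885507 -0.8347282  -0.54750792]
bearing 0.82 [275. 311.] [0.427 0.372 0.013]
bearing 0.7 [312. 290.] [0.328 0.313 0.015]
bearing 0.67 [237. 322.] [0.518 0.391 0.007]
nest 0.65 [243. 203.] [ 0.479 -0.063  0.04 ]
plunger 0.85 [243. 202.] [ 0.478 -0.063  0.045]
handle 0.78 [239. 199.] [ 0.491 -0.087  0.042]
magnifier 0.7 [242. 228.] [0.491 0.12  0.08 ]
notch 0.96 [238. 226.] [0.5   0.119 0.085]
nut 0.51 [265. 168.] [ 0.385 -0.33   0.011]
```

```bash
python3 - <<'E'
import cv2
a=cv2.imread('pics/top0.png'); cv2.imwrite('pics/topz.png',cv2.resize(a[120:270,100:420],None,fx=2.5,fy=2.5,interpolation=2))
a=cv2.imread('pics/side0.png'); cv2.imwrite('pics/sidez.png',cv2.resize(a[120:350,150:400],None,fx=2.6,fy=2.6,interpolation=2))
E
```

```text
(no output)
```

View pics/topz.png

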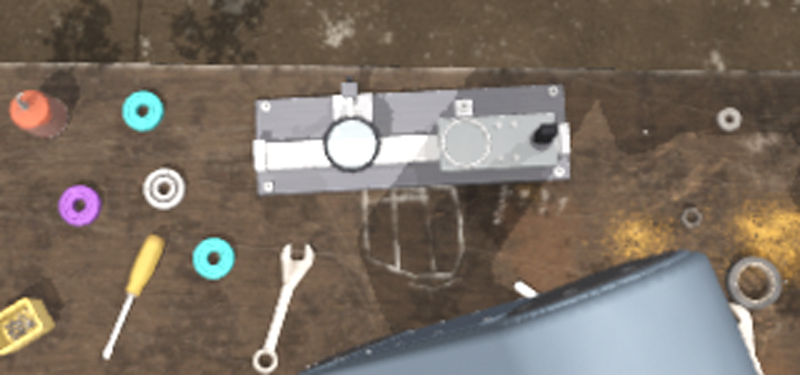

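View pics/sidez.png

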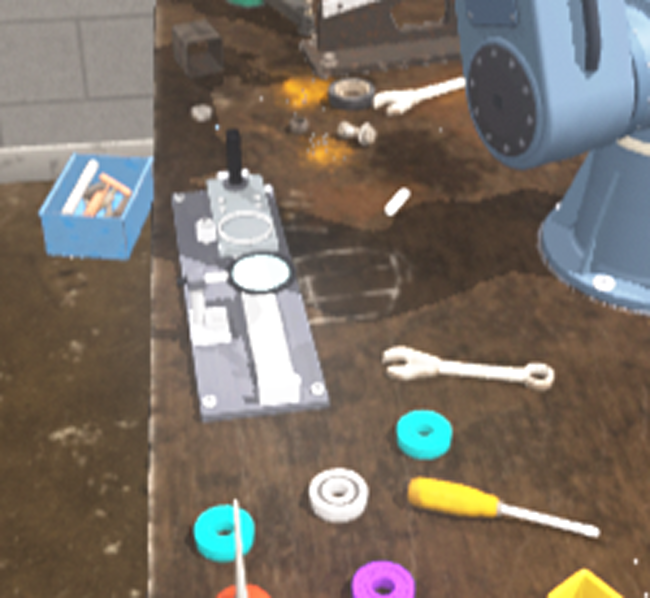

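The top view shows the steel bearing at about (166,195) px, with purple and turquoise look-alikes around it. The nest is near (287,177), the handle near (317,173) and the magnifier near (240,178). Next I measure them precisely.

```bash
cat > meas.py <<'E'
from h import *
def measure(tag,n):
    D=np.load(f'{n}{tag}.npy'); im=np.load(f'{n}{tag}im.npy').astype(int); P=cloud(n,D); P[D==0]=9
    x,y,z=P[...,0],P[...,1],P[...,2]
    def show(name,m):
        q=P[m][:,:2].astype(np.float32)
        if len(q)<8: print(n,name,'few',len(q));return
        (c,r)=cv2.minEnclosingCircle(q); rc=cv2.minAreaRect(q)
        print(n,name,len(q),'mean',P[m].mean(0).round(4),'circ',np.round(c,4),round(r,4),'rect',np.round(rc[0],4),np.round(rc[1],4),round(rc[2],2))
    show('bearing',(np.hypot(x-.423,y-.367)<.04)&(z>.011)&(z<.02))
    roi=(x>.38)&(x<.6)&(y>-.25)&(y<.25)
    show('plate',roi&(z>.034)&(z<.0415)&(x<.53)&(y<.05))
    show('lip',roi&(z>.0425)&(z<.048)&(x<.515)&(y<0)&(y>-.13))
    show('handle',roi&(z>.085)&(y<-.08))
    show('handtop',roi&(z>.11)&(y<-.08))
    show('mag',roi&(z>.072)&(z<.09)&(y>0.05)&(x<.54))
    show('plunger',roi&(z>.049)&(z<.06)&(x>.515)&(y<.03))
    show('base',(x>.36)&(x<.6)&(y>-.25)&(y<.3)&(z>.004)&(z<.02))
E
python3 - <<'E'
from meas import *
measure('0','top');measure('0','side')
E
```

```text
top bearing 147 mean [0.4149 0.3641 0.0151] circ [0.4156 0.364 ] 0.0261 rect [0.4147 0.3642] [0.0506 0.0496] 47.89
top plate 639 mean [ 0.4797 -0.0816  0.0389] circ [ 0.4797 -0.0873] 0.0895 rect [ 0.4809 -0.089 ] [0.0714 0.1718] 3.12
top lip 179 mean [ 0.4775 -0.0675  0.0441] circ [ 0.4781 -0.0675] 0.0653 rect [ 0.4786 -0.0677] [0.1245 0.0727] 89.92
top handle 54 mean [ 0.4819 -0.1365  0.109 ] circ [ 0.4836 -0.1378] 0.0126 rect [ 0.4828 -0.1375] [0.0149 0.0228] 2.16
top handtop 37 mean [ 0.4838 -0.1373  0.1142] circ [ 0.4839 -0.1378] 0.0124 rect [ 0.4834 -0.1378] [0.0132 0.0218] 0.46
top mag 476 mean [0.4728 0.1086 0.0825] circ [0.4841 0.1119] 0.0542 rect [0.4811 0.1034] [0.0749 0.1029] 68.22
top plunger 26 mean [ 0.5242 -0.035   0.0534] circ [ 0.5264 -0.0343] 0.0112 rect [ 0.5242 -0.0343] [0.0146 0.0198] 0.46
top base 2859 mean [0.4861 0.05   0.0114] circ [0.48   0.0248] 0.2921 rect [0.475  0.0259] [0.2292 0.5481] 0.07
side bearing 269 mean [0.4152 0.3646 0.0149] circ [0.4159 0.3639] 0.0272 rect [0.4158 0.3638] [0.0531 0.0502] 83.0
side plate 348 mean [ 0.4822 -0.0718  0.0397] circ [ 0.4856 -0.0864] 0.0912 rect [ 0.4897 -0.0873] [0.0875 0.1766] 3.5
side lip 163 mean [ 0.481  -0.0656  0.0442] circ [ 0.4834 -0.0671] 0.069 rect [ 0.4801 -0.0658] [0.0694 0.1281] 0.31
side handle 67 mean [ 0.4846 -0.1319  0.1037] circ [ 0.4856 -0.1356] 0.0153 rect [ 0.4844 -0.1356] [0.028  0.0168] 87.53
side handtop 25 mean [ 0.485  -0.1355  0.1148] circ [ 0.4884 -0.1366] 0.0136 rect [ 0.4852 -0.1365] [0.0261 0.0128] 86.97
side mag 423 mean [0.476  0.1104 0.0831] circ [0.4857 0.1126] 0.0554 rect [0.4829 0.1031] [0.0776 0.1051] 72.95
side plunger 27 mean [ 0.5254 -0.0328  0.053 ] circ [ 0.5252 -0.0322] 0.0141 rect [ 0.524  -0.0333] [0.0186 0.0263] 12.04
side base 2310 mean [0.488  0.0932 0.0121] circ [0.484  0.0237] 0.2837 rect [0.4753 0.0233] [0.5463 0.2293] 89.98
```

```bash
cat > plan.py <<'E'
from h import *
def plan(p,ang=None,jawdir=None):
    """goal TCP p; tool z down, tool y along +-jaw dir given by angle of rail (rad)"""
    s=bot.get_state(); R=cv2.Rodrigues(np.array(s['tool_rot'],float))[0]
    out=R.T@(np.array(p)-s['position'])/.4
    best=None
    for sg in (1,-1):
        y=sg*np.array([-np.sin(ang),np.cos(ang),0]); z=np.array([0,0,-1.]); x=np.cross(y,z)
        G=np.stack([x,y,z],1); r=cv2.Rodrigues(R.T@G)[0].ravel()/np.pi
        print('rot',r.round(4),'deg',np.degrees(np.linalg.norm(r)*np.pi).round(1))
    print('shift',out.round(4),'pos',np.round(s['position'],4),'q6',s['qpos'].round(3),'F',s['wrist_force'].round(2),'w',round(s['width'],3),'t',s['clock'])
E
python3 - <<'E'
from plan import *
from scipy.optimize import least_squares
for n in ['top','side']:
    im=np.load(f'{n}0im.npy').astype(np.uint8); 
    g=cv2.cvtColor(im,cv2.COLOR_RGB2GRAY).astype(np.float32)
    # lip: bright ring radius 31 mm at z .044 : maximize
    best=[]
    th=np.linspace(0,2*np.pi,180,endpoint=False)
    def ring(cx,cy,r,z):
        P=[proj(n,[cx+r*np.cos(a),cy+r*np.sin(a),z]) for a in th]
        P=np.array(P,np.float32); return cv2.remap(g,P[None,:,0],P[None,:,1],cv2.INTER_LINEAR).mean()
    def score(c): return ring(c[0],c[1],.031,.044)-.5*ring(c[0],c[1],.026,.041)-.5*ring(c[0],c[1],.0365,.041)
    c0=(.4785,-.037); L=[(score((c0[0]+dx*.001,c0[1]+dy*.001)),dx,dy) for dx in range(-7,8) for dy in range(-7,8)]
    L.sort(reverse=True); print(n,[(round(float(a),1),c0[0]+.001*b,round(c0[1]+.001*c,4)) for a,b,c in L[:5]])
    def score2(c): return ring(c[0],c[1],.0355,.08)-.5*ring(c[0],c[1],.031,.08)-.5*ring(c[0],c[1],.041,.08)
    c0=(.475,.111); L=[(score2((c0[0]+dx*.001,c0[1]+dy*.001)),dx,dy) for dx in range(-12,13) for dy in range(-12,13)]
    L.sort(); print(n,'mag',[(round(float(a),1),round(c0[0]+.001*b,4),round(c0[1]+.001*c,4)) for a,b,c in L[:5]])
plan([.4155,.3643,.10],np.radians(3.2))
E
```

```text
Traceback (most recent call last):
  File "h.py", line 13, in proj
    c,R,t=cam(n); q=R@np.array(p)+t; return c['fx']*q[0]/q[2]+c['cx'],c['fy']*q[1]/q[2]+c['cy']
          ~~~^^^
  File "h.py", line 4, in cam
    c=viewer.camera_info(n); R=cv2.Rodrigues(np.array(c['rvec'],float))[0]; return c,R,np.array(c['tvec'],float).ravel()
ValueError: time passes only in moves, steps and waits
```

```bash
sed -i 's/^def cam/import functools\n@functools.lru_cache\ndef cam/' h.py
cat > fit.py <<'E'
from plan import *
th=np.linspace(0,2*np.pi,180,endpoint=False)
def fits(tag,c0=(.4785,-.037),c1=(.475,.111),do=('lip','mag')):
  for n in ['top','side']:
    g=cv2.cvtColor(np.load(f'{n}{tag}im.npy'),cv2.COLOR_RGB2GRAY).astype(np.float32)
    c,R,t=cam(n); K=np.array([[c['fx'],0,c['cx']],[0,c['fy'],c['cy']],[0,0,1]])
    def ring(cx,cy,r,z):
        P=np.stack([cx+r*np.cos(th),cy+r*np.sin(th),0*th+z],1)
        q=cv2.projectPoints(P,np.array(c['rvec'],float),t,K,None)[0][:,0].astype(np.float32)
        return cv2.remap(g,q[None,:,0],q[None,:,1],cv2.INTER_LINEAR).mean()
    for name,c_,r,z,zz,sg,N in (('lip',c0,.031,.044,.041,1,8),('mag',c1,.0355,.080,.080,-1,10)):
        if name not in do: continue
        f=lambda x,y: sg*(ring(x,y,r,z)-.5*ring(x,y,r-.005,zz)-.5*ring(x,y,r+.005,zz))
        L=[(float(f(c_[0]+i*.001,c_[1]+j*.001)),c_[0]+i*.001,c_[1]+j*.001) for i in range(-N,N+1) for j in range(-N,N+1)]
        L.sort(reverse=True); print(n,name,np.round(L[:4],4).tolist())
E
python3 - <<'E'
from fit import *
fits('0')
plan([.4155,.3643,.10],np.radians(3.2))
E
```

```text
top lip [[21.9828, 0.4775, -0.038], [21.5377, 0.4765, -0.038], [20.5835, 0.4775, -0.039], [20.3556, 0.4765, -0.039]]
top mag [[70.2596, 0.467, 0.109], [69.8927, 0.467, 0.11], [67.4391, 0.466, 0.109], [66.9852, 0.468, 0.11]]
side lip [[22.8157, 0.4775, -0.039], [22.4514, 0.4775, -0.038], [22.0662, 0.4775, -0.04], [21.5203, 0.4765, -0.039]]
side mag [[62.938, 0.467, 0.106], [62.2914, 0.468, 0.106], [60.411, 0.466, 0.106], [60.226, 0.467, 0.105]]
rot [-0.     -0.     -0.8698] deg 156.6
rot [-0.      0.      0.1302] deg 23.4
shift [ 1.3367 -1.7235  0.3282] pos [ 0.2465 -0.4916  0.2313] q6 [-1.191  0.351  1.652 -0.     1.139 -0.085] F [ 0.46 -0.41 -0.3 ] w 0.997 t 0.9
```

```bash
python3 -m handwheel '{"xyz":[[0.06,-0.08,0],[0.12,-0.16,0],[0.18,-0.24,0],[0.25,-0.32,0],[0.31,-0.4,0]],"rotation":[[0,0,0.0253],[0,0,0.0506],[0,0,0.0758],[0,0,0.101],[0,0,0.1263]]}' 70 40; python3 -c "
from plan import *
plan([.4155,.3643,.10],np.radians(3.9))"
```

```text
clock: 1.32
position: [0.2857, -0.2913, 0.2313]
tool_rot: [3.14, 0.1, 0.0]
wrist_force: [1.1, -0.6, 0.7]
width: 0.819
rot [-2.000e-04 -1.000e-04  9.985e-01] deg 179.7
rot [ 0.0001 -0.0001 -0.0015] deg 0.3
shift [ 0.4276 -1.6152  0.328 ] pos [ 0.2857 -0.2913  0.2313] q6 [-0.909  0.087  1.991  0.     1.064  0.598] F [ 1.14 -0.56  0.73] w 0.819 t 1.3167
```

```bash
python3 -m handwheel '{"xyz":[[0.08,-0.09,0],[0.13,-0.18,0],[0.18,-0.28,0],[0.23,-0.37,0],[0.26,-0.47,0]],"rotation":[[0,0,0],[0,0,0],[0,0,0],[0,0,0],[0,0,0]]}'; python3 -m handwheel '{"xyz":[[0.02,-0.1,0],[0.04,-0.2,0],[0.06,-0.3,0],[0.08,-0.4,0],[0.1,-0.5,0]],"rotation":[[0,0,0],[0,0,0],[0,0,0],[0,0,0],[0,0,0]]}';python3 -m handwheel '{"xyz":[[0.01,-0.1,0],[0.02,-0.2,0],[0.03,-0.3,0],[0.04,-0.4,0],[0.05,-0.5,0]],"rotation":[[0,0,0],[0,0,0],[0,0,0],[0,0,0],[0,0,0]]}'; python3 -c "
from plan import *
plan([.4155,.3643,.05],np.radians(3.9))"
```

```text
clock: 1.73
position: [0.3755, -0.1048, 0.2317]
tool_rot: [3.139, 0.106, 0.002]
wrist_force: [1.5, -1.0, -0.2]
width: 0.821
clock: 2.15
position: [0.4006, 0.0979, 0.2316]
tool_rot: [-3.14, -0.107, -0.001]
wrist_force: [0.9, -0.8, 1.0]
width: 0.817
clock: 2.57
position: [0.4068, 0.2989, 0.2314]
tool_rot: [-3.14, -0.107, -0.001]
wrist_force: [0.2, -1.5, 0.3]
width: 0.819
rot [ 2.000e-04 -1.000e-04 -9.999e-01] deg 180.0
rot [-0.     -0.0001  0.0001] deg 0.0
shift [ 0.0328 -0.1616  0.4536] pos [0.4068 0.2989 0.2314] q6 [ 0.541  0.268  1.766 -0.     1.107  2.044] F [ 0.17 -1.49  0.26] w 0.819 t 2.5667
```

```bash
python3 -m handwheel '{"xyz":[[0.02,-0.08,0],[0.033,-0.16,0],[0.033,-0.161,0.1],[0.033,-0.161,0.2],[0.033,-0.161,0.25]],"rotation":[[0,0,0],[0,0,0],[0,0,0],[0,0,0],[0,0,0]]}'; python3 -m handwheel '{"xyz":[[0,0,0.05],[0,0,0.1],[0,0,0.15],[0,0,0.15],[0,0,0.15]],"rotation":[[0,0,0],[0,0,0],[0,0,0],[0,0,0],[0,0,0]]}'; python3 - <<'E'
from plan import *
plan([.4155,.3643,.004],np.radians(3.9))
for n in ['top','side']:
    im,D=viewer.grab_frame(n); np.save(f'{n}1.npy',D); np.save(f'{n}1im.npy',im)
    u,v=map(int,proj(n,[.4155,.3643,.03])); cv2.imwrite(f'pics/{n}1.png',cv2.resize(im[v-50:v+50,u-60:u+60,::-1],None,fx=4,fy=4,interpolation=2))
a=cv2.imread('pics/top1.png');b=cv2.imread('pics/side1.png');cv2.imwrite('pics/b1.png',np.vstack([cv2.resize(a,(400,300)),cv2.resize(b,(400,300))]) )
E
```

```text
clock: 2.98
position: [0.4143, 0.3613, 0.1273]
tool_rot: [3.137, 0.108, -0.005]
wrist_force: [-0.8, -0.3, -0.5]
width: 0.818
clock: 3.4
position: [0.4157, 0.3616, 0.071]
tool_rot: [3.139, 0.107, -0.002]
wrist_force: [0.1, 0.2, -0.2]
width: 0.82
rot [ 7.e-04 -4.e-04  1.e+00] deg 180.0
rot [ 0.0003  0.0004 -0.    ] deg 0.1
shift [ 1.000e-04 -6.800e-03  1.675e-01] pos [0.4157 0.3616 0.071 ] q6 [0.631 0.569 1.769 0.    0.805 2.134] F [ 0.08  0.19 -0.18] w 0.82 t 3.4
```

View pics/b1.png

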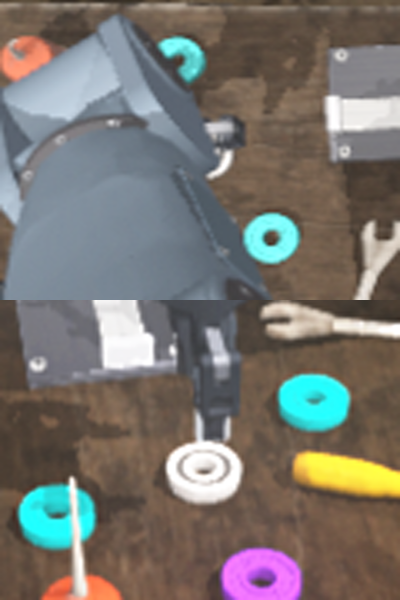

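The side view shows the fingers lined up over the white steel bearing (crop about (205,470)), and the look-alikes are clear. I'm descending.

```bash
python3 -m handwheel '{"xyz":[[0,-0.007,0.05],[0,-0.007,0.1],[0,-0.007,0.14],[0,-0.007,0.1675],[0,-0.007,0.1675]],"rotation":[[0,0,0],[0,0,0],[0,0,0],[0,0,0],[0,0,0]]}'; python3 -m handwheel '{"xyz":[[0,0,0],[0,0,0]],"rotation":[[0,0,0],[0,0,0]]}'; python3 -c "
from plan import *
plan([.4155,.3643,.004],np.radians(3.9))"
```

```text
clock: 3.92
position: [0.4154, 0.3643, 0.0035]
tool_rot: [3.139, 0.107, -0.002]
wrist_force: [0.2, -0.5, -1.2]
width: 0.82
clock: 4.08
position: [0.4165, 0.3651, 0.0055]
tool_rot: [-3.139, -0.107, -0.002]
wrist_force: [-0.6, 0.0, -0.1]
width: 0.823
rot [-8.e-04  5.e-04  1.e+00] deg 180.0
rot [-0.0003 -0.0005 -0.    ] deg 0.1
shift [-0.0025  0.0018  0.0039] pos [0.4165 0.3651 0.0055] q6 [0.636 0.684 1.778 0.    0.678 2.139] F [-0.65  0.03 -0.1 ] w 0.823 t 4.0833
```

```bash
for i in 1 2; do python3 -m handwheel '{"xyz":[[0,0,0],[0,0,0],[0,0,0],[0,0,0],[0,0,0]],"rotation":[[0,0,0],[0,0,0],[0,0,0],[0,0,0],[0,0,0]]}' 20 40; done
```

```text
clock: 4.5
position: [0.4163, 0.365, 0.0057]
tool_rot: [-3.139, -0.107, -0.002]
wrist_force: [-2.0, -1.7, 10.0]
width: 0.585
clock: 4.92
position: [0.4163, 0.365, 0.0057]
tool_rot: [-3.139, -0.107, -0.002]
wrist_force: [-1.9, -1.5, 10.4]
width: 0.582
```

```bash
python3 -m handwheel '{"xyz":[[0,0,-0.05],[0,0,-0.15],[0,0,-0.25],[0,0,-0.3],[0,0,-0.3]],"rotation":[[0,0,0],[0,0,0],[0,0,0],[0,0,0],[0,0,0]]}'; python3 -m handwheel '{"xyz":[[0,0,-0.1],[0,0,-0.1],[0,0,-0.1]],"rotation":[[0,0,0],[0,0,0],[0,0,0]]}'; python3 - <<'E'
from plan import *
plan([.4773,-.0385,.13],np.radians(3.9))
ims=[]
for n in ['top','side']:
    im,D=viewer.grab_frame(n); np.save(f'{n}2.npy',D); np.save(f'{n}2im.npy',im)
    p=bot.get_state()['position']; u,v=map(int,proj(n,p)); ims.append(cv2.resize(im[v-40:v+40,u-55:u+55,::-1],(550,400),interpolation=2)[:290])
cv2.imwrite('pics/b2.png',np.vstack(ims))
E
```

```text
clock: 5.33
position: [0.4177, 0.3661, 0.1295]
tool_rot: [-3.135, -0.107, -0.011]
wrist_force: [0.5, -0.7, -1.5]
width: 0.581
clock: 5.58
position: [0.4163, 0.365, 0.1654]
tool_rot: [-3.138, -0.107, -0.004]
wrist_force: [-0.1, 0.4, -2.8]
width: 0.581
rot [-1.2e-03  8.0e-04  1.0e+00] deg 180.0
rot [-0.0005 -0.0008 -0.    ] deg 0.2
shift [0.0834 1.0168 0.087 ] pos [0.4163 0.365  0.1654] q6 [0.636 0.433 1.708 0.    0.997 2.138] F [-0.14  0.41 -2.82] w 0.581 t 5.5833
```

View pics/b2.png

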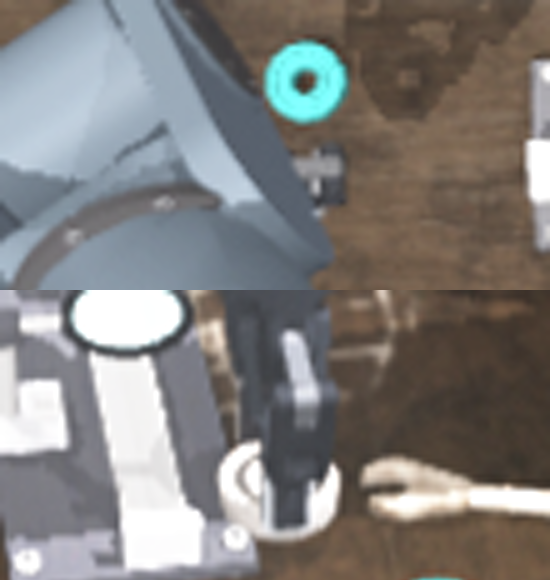

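```bash
cat > bear.py <<'E'
from plan import *
from scipy.optimize import least_squares
def bear(tag,n='side',grab=True,p=None,save=None):
    if grab:
        im,D=viewer.grab_frame(n); np.save(f'{n}{tag}.npy',D); np.save(f'{n}{tag}im.npy',im)
    else: im=np.load(f'{n}{tag}im.npy');D=np.load(f'{n}{tag}.npy')
    s=bot.get_state(); p=np.array(s['position']) if p is None else np.array(p)
    P=cloud(n,D); hsv=cv2.cvtColor(im,cv2.COLOR_RGB2HSV)
    m=(D>0)&(np.linalg.norm(P[...,:2]-p[:2],axis=-1)<.045)&(P[...,2]>p[2]-.02)&(P[...,2]<p[2]+.02)&(hsv[...,2]>130)&(hsv[...,1]<60)
    q=P[m]; print(n,len(q),'tcp',p.round(4),'min',q.min(0).round(4),'max',q.max(0).round(4))
    h=np.histogram(q[:,2],bins=12); print(h[0],h[1].round(3))
    top=q[q[:,2]>np.percentile(q[:,2],97)-.004]
    A=np.c_[top[:,:2]-p[:2],np.ones(len(top))]; c,*_=np.linalg.lstsq(A,top[:,2],rcond=None); print('top plane slope',c.round(4),len(top))
    (cc,r)=cv2.minEnclosingCircle(q[:,:2].astype(np.float32)); print('circ',np.round(cc,4),round(r,4),'rel',(np.array(cc)-p[:2]).round(4))
    u,v=map(int,proj(n,p)); a=im.copy(); a[m]=[255,0,0]
    cv2.imwrite(f'pics/{n}_{tag}.png',np.hstack([cv2.resize(k[v-30:v+30,u-40:u+40,::-1],(400,300),interpolation=2) for k in (im,a)]))
E
python3 -c "
from bear import *
bear('2','side',False)"
```

```text
side 197 tcp [0.4153 0.3642 0.1632] min [0.3891 0.3378 0.158 ] max [0.4402 0.4042 0.1832]
[ 7 12 14  9 10 16 40 63 13  5  4  4] [0.158 0.16  0.162 0.164 0.166 0.169 0.171 0.173 0.175 0.177 0.179 0.181
 0.183]
top plane slope [-0.0166  0.1051  0.1764] 15
circ [0.4166 0.371 ] 0.0345 rel [0.0013 0.0067]
```

View pics/side_2.png

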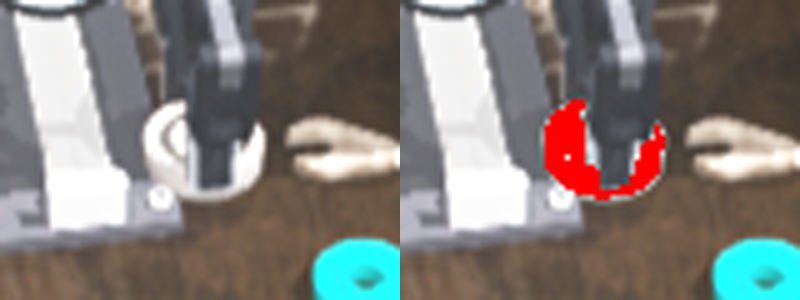

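The bearing is gripped, flat and centred on the TCP to about 1 mm in x. I'm carrying it to above the nest at height 0.165.

```bash
python3 -m handwheel '{"xyz":[[0.01,0.04,0],[0.02,0.12,0],[0.03,0.2,0],[0.04,0.29,0],[0.05,0.38,0]],"rotation":[[0,0,0],[0,0,0],[0,0,0],[0,0,0],[0,0,0]]}'; python3 -m handwheel '{"xyz":[[0.01,0.09,0],[0.015,0.18,0],[0.02,0.27,0],[0.025,0.36,0],[0.03,0.44,0]],"rotation":[[0,0,0],[0,0,0],[0,0,0],[0,0,0],[0,0,0]]}';  python3 -m handwheel '{"xyz":[[0.0,0.08,0],[0.003,0.15,0],[0.003,0.19,0],[0.003,0.197,0],[0.003,0.197,0]],"rotation":[[0,0,0],[0,0,0],[0,0,0],[0,0,0],[0,0,0]]}'; python3 -m handwheel '{"xyz":[[0,0,0.05],[0,0,0.1],[0,0,0.15],[0,0,0.15],[0,0,0.15]],"rotation":[[0,0,0],[0,0,0],[0,0,0],[0,0,0],[0,0,0]]}'; python3 - <<'E'
from bear import *
plan([.4773,-.0385,.065],np.radians(3.9))
bear('3')
im,D=viewer.grab_frame('top'); np.save('top3.npy',D); np.save('top3im.npy',im)
plan([.4773,-.0385,.065],np.radians(3.9))
a=np.load('side3im.npy')[150:280,190:300,::-1]; b=im[120:220,220:340,::-1]
cv2.imwrite('pics/b3.png',np.hstack([cv2.resize(a,(390,460),interpolation=2),cv2.resize(b,(400,460),interpolation=2)]))
E
```

```text
clock: 6.1
position: [0.4453, 0.2127, 0.1627]
tool_rot: [3.139, 0.108, -0.004]
wrist_force: [1.0, -0.2, -1.2]
width: 0.581
clock: 6.52
position: [0.4692, 0.0375, 0.1629]
tool_rot: [-3.14, -0.106, 0.004]
wrist_force: [0.8, -0.4, -1.0]
width: 0.586
clock: 6.93
position: [0.4759, -0.0395, 0.1631]
tool_rot: [-3.139, -0.104, 0.003]
wrist_force: [-0.4, 0.3, -0.8]
width: 0.584
clock: 7.35
position: [0.4759, -0.0379, 0.1036]
tool_rot: [-3.139, -0.108, 0.004]
wrist_force: [0.3, -0.2, -0.7]
width: 0.58
rot [-1.300e-03 -4.000e-04 -9.997e-01] deg 179.9
rot [-0.0002  0.0008  0.0003] deg 0.2
shift [0.0038 0.0017 0.0966] pos [ 0.4759 -0.0379  0.1036] q6 [-0.177  0.409  1.944  0.     0.792  1.324] F [ 0.29 -0.2  -0.74] w 0.58 t 7.35
side 126 tcp [ 0.4766 -0.0382  0.1046] min [ 0.4507 -0.0615  0.0983] max [5.017e-01 1.000e-04 1.240e-01]
[ 6 10  6  6 13 13 33 23  6  3  3  4] [0.098 0.1   0.103 0.105 0.107 0.109 0.111 0.113 0.115 0.118 0.12  0.122
 0.124]
top plane slope [0.0112 0.057  0.1192] 10
circ [ 0.4768 -0.0307] 0.0321 rel [0.0003 0.0075]
rot [ 4.000e-04  1.000e-04 -9.998e-01] deg 180.0
rot [ 0.     -0.0003  0.0002] deg 0.1
shift [7.000e-04 1.000e-04 1.002e-01] pos [ 0.477  -0.0385  0.1051] q6 [-0.178  0.407  1.942  0.     0.792  1.324] F [-0.29  0.01 -1.53] w 0.579 t 7.45
```

View pics/b3.png

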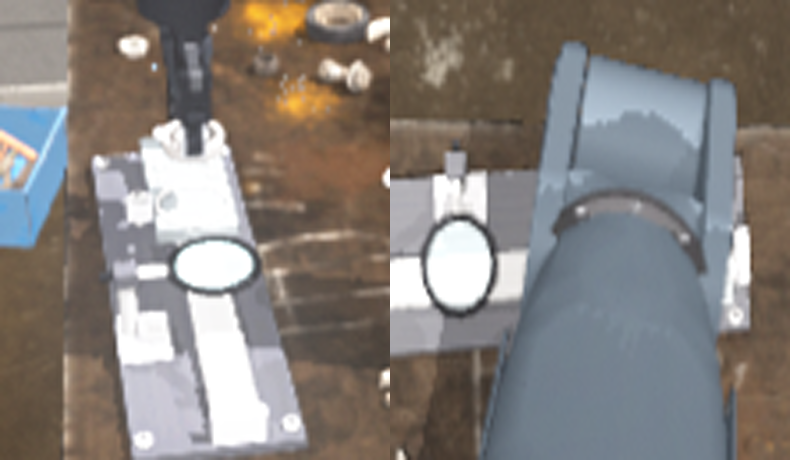

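```bash
python3 -m handwheel '{"xyz":[[0.001,0,0.04],[0.001,0,0.08],[0.001,0,0.11],[0.001,0,0.11],[0.001,0,0.11]],"rotation":[[0,0,0],[0,0,0],[0,0,0],[0,0,0],[0,0,0]]}'; python3 - <<'E'
from bear import *
plan([.4773,-.0385,.0457],np.radians(3.9))
bear('4')
plan([.4773,-.0385,.0457],np.radians(3.9))
E
```

```text
clock: 7.87
position: [0.4774, -0.0388, 0.0611]
tool_rot: [3.14, 0.107, 0.001]
wrist_force: [-0.0, -1.6, -1.7]
width: 0.578
rot [ 3.e-04  1.e-04 -1.e+00] deg 180.0
rot [ 0.     -0.0002  0.    ] deg 0.0
shift [-0.0001 -0.0009  0.0384] pos [ 0.4774 -0.0388  0.0611] q6 [-0.178  0.488  1.962  0.     0.691  1.324] F [-0.01 -1.58 -1.69] w 0.578 t 7.8667
side 251 tcp [ 0.4776 -0.0389  0.0614] min [ 0.4421 -0.0678  0.0415] max [ 5.225e-01 -1.000e-04  8.040e-02]
[93 21  6  5  6 13 13 16 38 29  7  4] [0.041 0.045 0.048 0.051 0.054 0.058 0.061 0.064 0.067 0.071 0.074 0.077
 0.08 ]
top plane slope [0.0188 0.0576 0.0724] 44
circ [ 0.4793 -0.0359] 0.0433 rel [0.0017 0.003 ]
rot [ 7.e-04  2.e-04 -1.e+00] deg 180.0
rot [ 0.0001 -0.0004  0.    ] deg 0.1
shift [-0.0007 -0.0012  0.0393] pos [ 0.4776 -0.0389  0.0614] q6 [-0.179  0.488  1.961  0.     0.691  1.324] F [ 0.11 -0.28 -1.77] w 0.586 t 7.9167
```

View pics/side_4.png

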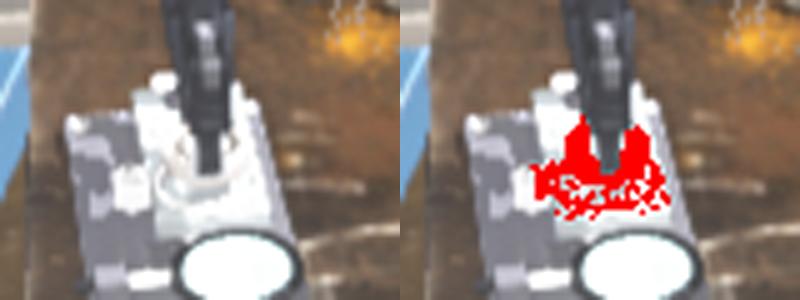

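Still aligned over the lip. I'm lowering gently.

```bash
python3 -m handwheel '{"xyz":[[0,0,0.01],[0,-0.001,0.02],[0,-0.001,0.03],[0,-0.001,0.034],[0,-0.001,0.036]],"rotation":[[0,0,0],[0,0,0],[0,0,0],[0,0,0],[0,0,0]]}'; python3 -m handwheel '{"xyz":[[0,0,0],[0,0,0]],"rotation":[[0,0,0],[0,0,0]]}'; python3 - <<'E'
from plan import *
plan([.4773,-.0385,.0457],np.radians(3.9))
im,D=viewer.grab_frame('side');cv2.imwrite('pics/s5.png',cv2.resize(im[140:240,200:300,::-1],(600,600),interpolation=2))
E
```

```text
clock: 8.33
position: [0.4767, -0.0385, 0.0457]
tool_rot: [-3.14, -0.107, 0.001]
wrist_force: [-4.0, 0.5, 11.1]
width: 0.578
clock: 8.5
position: [0.477, -0.0386, 0.0459]
tool_rot: [-3.14, -0.107, 0.0]
wrist_force: [-0.1, -0.3, -1.7]
width: 0.583
rot [0. 0. 1.] deg 180.0
rot [-0.  0. -0.] deg 0.0
shift [ 0.0009 -0.0002  0.0005] pos [ 0.477  -0.0386  0.0459] q6 [-0.178  0.517  1.967 -0.     0.657  1.325] F [-0.11 -0.29 -1.7 ] w 0.583 t 8.5
```

View pics/s5.png

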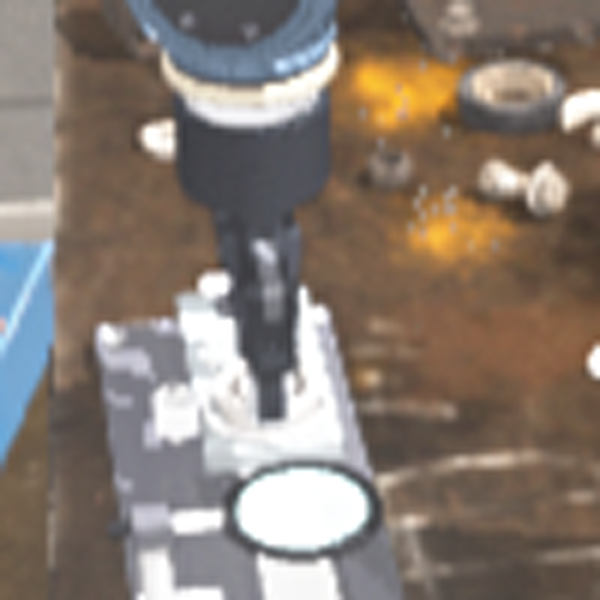

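```bash
python3 -m handwheel '{"xyz":[[0,0,0.001],[0,0,0.002],[0,0,0.003]],"rotation":[[0,0,0],[0,0,0],[0,0,0]]}';python3 -c "
from plan import *
plan([.4773,-.0385,.0457],np.radians(3.9))"
```

```text
clock: 8.8
position: [0.4771, -0.0386, 0.0456]
tool_rot: [3.14, 0.107, 0.0]
wrist_force: [-7.7, 0.5, 22.4]
width: 0.582
rot [-1.e-04 -0.e+00  1.e+00] deg 180.0
rot [ 0.     -0.0001 -0.    ] deg 0.0
shift [ 0.0005 -0.0002 -0.0002] pos [ 0.4771 -0.0386  0.0456] q6 [-0.178  0.518  1.967  0.     0.657  1.325] F [-7.66  0.49 22.44] w 0.582 t 8.8
```

```bash
python3 -m handwheel '{"xyz":[[0,0,-0.002],[0,0,-0.002],[0,0,-0.002]],"rotation":[[0,0,0],[0,0,0],[0,0,0]]}';  python3 -m handwheel '{"xyz":[[0,0,0],[0,0,0],[0,0,0],[0,0,0],[0,0,0]],"rotation":[[0,0,0],[0,0,0],[0,0,0],[0,0,0],[0,0,0]]}' 64;  python3 -m handwheel '{"xyz":[[0,0,-0.02],[0,0,-0.06],[0,0,-0.12],[0,0,-0.2],[0,0,-0.26]],"rotation":[[0,0,0],[0,0,0],[0,0,0],[0,0,0],[0,0,0]]}'; python3 - <<'E'
from plan import *
plan([.484,-.1375,.15],np.radians(3.9))
im,D=viewer.grab_frame('side');np.save('side6.npy',D); np.save('side6im.npy',im);cv2.imwrite('pics/s6.png',cv2.resize(im[140:240,200:300,::-1],(600,600),interpolation=2))
E
```

```text
clock: 9.05
position: [0.4771, -0.0386, 0.0458]
tool_rot: [3.14, 0.107, 0.001]
wrist_force: [-2.1, 0.0, 6.2]
width: 0.584
clock: 9.47
position: [0.4769, -0.0386, 0.0454]
tool_rot: [-3.14, -0.107, 0.0]
wrist_force: [0.1, -0.9, -0.4]
width: 0.749
clock: 9.88
position: [0.4771, -0.0386, 0.1519]
tool_rot: [3.14, 0.107, 0.002]
wrist_force: [-0.0, -0.7, -0.1]
width: 0.749
rot [-5.e-04 -1.e-04  1.e+00] deg 180.0
rot [ 0.0001 -0.0003 -0.    ] deg 0.1
shift [0.0004 0.2479 0.0049] pos [ 0.4771 -0.0386  0.1519] q6 [-0.178  0.329  1.909 -0.     0.902  1.325] F [-0.04 -0.74 -0.12] w 0.749 t 9.8833
```

View pics/s6.png

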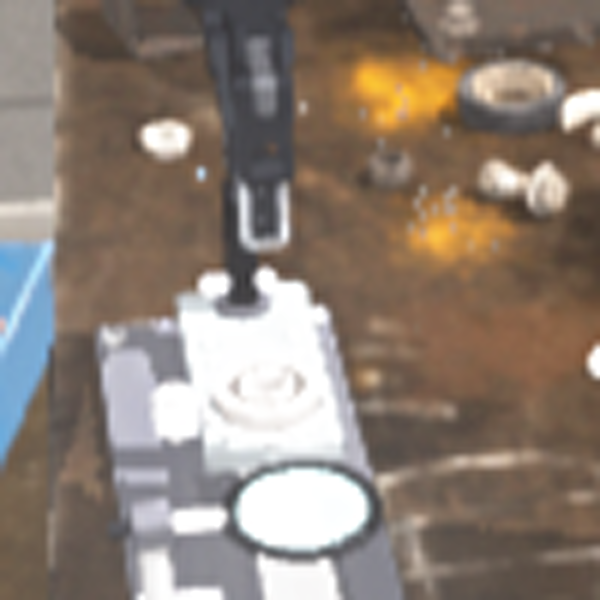

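```bash
python3 - <<'E'
from meas import *
D=np.load('side6.npy');P=cloud('side',D);x,y,z=np.moveaxis(P,-1,0)
m=(np.hypot(x-.477,y+.0385)<.03)&(z>.05)&(z<.062)&(D>0); q=P[m]
print(len(q),q.mean(0).round(4),q.min(0).round(4),q.max(0).round(4))
A=np.c_[q[:,:2]-[.477,-.0385],np.ones(len(q))]; t=q[:,2]>.053
print(np.linalg.lstsq(A[t],q[t][:,2],rcond=None)[0].round(4),t.sum())
c=cv2.minEnclosingCircle(q[:,:2].astype(np.float32));print(c)
measure('6','side')
from fit import *
E
```

```text
141 [ 0.4767 -0.0371  0.0547] [ 0.4522 -0.0664  0.0502] [ 0.5017 -0.0098  0.0592]
[-0.0031  0.0057  0.0554] 111
((0.47766628861427307, -0.037990644574165344), 0.02850833535194397)
side bearing few 0
side plate 242 mean [ 0.4834 -0.0785  0.0393] circ [ 0.486  -0.0866] 0.0912 rect [ 0.4893 -0.0866] [0.0876 0.1784] 3.22
side lip 148 mean [ 0.4817 -0.0561  0.0444] circ [ 0.4785 -0.0675] 0.0709 rect [ 0.481  -0.0658] [0.0703 0.1288] 2.67
side handle 165 mean [ 0.4757 -0.096   0.3902] circ [ 0.4639 -0.1076] 0.053 rect [ 0.4742 -0.0961] [0.0628 0.1009] 48.15
side handtop 145 mean [ 0.4739 -0.0913  0.4308] circ [ 0.4639 -0.1076] 0.053 rect [ 0.4742 -0.0961] [0.0628 0.1009] 48.15
side mag 425 mean [0.476  0.1106 0.0834] circ [0.4855 0.1137] 0.0546 rect [0.4832 0.1034] [0.0761 0.1047] 69.93
side plunger 24 mean [ 0.5249 -0.0328  0.0532] circ [ 0.523  -0.0318] 0.0119 rect [ 0.5245 -0.0327] [0.0219 0.0151] 87.97
side base 2346 mean [0.4879 0.0917 0.0121] circ [0.4832 0.0248] 0.2906 rect [0.4753 0.0251] [0.5495 0.23  ] 89.94
```

The bearing is flat in the nest (top at 55.4 mm, slope under 0.01 rad, about 1 mm off centre). Next is the handle.

```bash
python3 -m handwheel '{"xyz":[[0,0.07,0],[0,0.14,0],[0,0.21,0],[0,0.249,0],[0,0.249,0]],"rotation":[[0,0,0],[0,0,0],[0,0,0],[0,0,0],[0,0,0]]}' 56; python3 -m handwheel '{"xyz":[[0,0,0],[0,0,0]],"rotation":[[0,0,0],[0,0,0]]}'; python3 - <<'E'
from plan import *
plan([.484,-.138,.07],np.radians(3.9))
im,D=viewer.grab_frame('side');a=cv2.resize(im[120:220,190:290,::-1],(400,400),interpolation=2)
im,D=viewer.grab_frame('top');b=cv2.resize(im[130:230,240:340,::-1],(400,400),interpolation=2);cv2.imwrite('pics/s7.png',np.hstack([a,b]))
E
```

```text
clock: 10.35
position: [0.4839, -0.1404, 0.1499]
tool_rot: [3.139, 0.103, 0.001]
wrist_force: [0.7, 0.4, -0.5]
width: 0.654
clock: 10.52
position: [0.4835, -0.1372, 0.1496]
tool_rot: [-3.139, -0.107, 0.0]
wrist_force: [0.7, 0.7, 0.4]
width: 0.656
rot [-1.e-04 -2.e-04 -1.e+00] deg 180.0
rot [-0.0001  0.0001  0.    ] deg 0.0
shift [0.0012 0.0021 0.1989] pos [ 0.4835 -0.1372  0.1496] q6 [-0.369  0.372  1.851  0.     0.919  1.133] F [0.67 0.7  0.43] w 0.656 t 10.5167
```

View pics/s7.png

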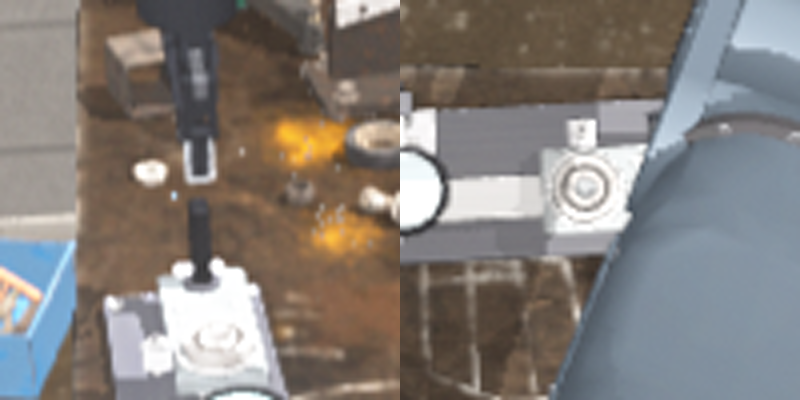

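The top view shows the bearing concentric in the nest, at crop (588,187). The side view shows the fingers centred on the handle, at crop (200,200). I'm descending and gripping.

```bash
python3 -m handwheel '{"xyz":[[0,0.001,0.05],[0,0.001,0.1],[0,0.001,0.15],[0,0.001,0.195],[0,0.001,0.199]],"rotation":[[0,0,0],[0,0,0],[0,0,0],[0,0,0],[0,0,0]]}'; python3 -m handwheel '{"xyz":[[0,0,0],[0,0,0],[0,0,0],[0,0,0],[0,0,0]],"rotation":[[0,0,0],[0,0,0],[0,0,0],[0,0,0],[0,0,0]]}' 10 40; python3 -m handwheel '{"xyz":[[0,0,0],[0,0,0],[0,0,0],[0,0,0],[0,0,0]],"rotation":[[0,0,0],[0,0,0],[0,0,0],[0,0,0],[0,0,0]]}'; python3 - <<'E'
from fit import *
plan([.484,-.138,.07],np.radians(3.9))
for n in ['top','side']:
    im,D=viewer.grab_frame(n); np.save(f'{n}8.npy',D); np.save(f'{n}8im.npy',im)
fits('8',c0=(.4773,-.0385))
E
```

```text
clock: 11.03
position: [0.4822, -0.137, 0.0674]
tool_rot: [-3.138, -0.108, 0.007]
wrist_force: [-0.6, -0.6, -1.3]
width: 0.654
clock: 11.45
position: [0.4844, -0.1385, 0.0711]
tool_rot: [3.139, 0.107, 0.003]
wrist_force: [-0.4, 0.8, 6.8]
width: 0.278
clock: 11.87
position: [0.4844, -0.1385, 0.0711]
tool_rot: [3.139, 0.107, 0.003]
wrist_force: [-0.4, 1.5, 8.3]
width: 0.278
rot [-9.e-04 -4.e-04  1.e+00] deg 180.0
rot [ 0.0002 -0.0006 -0.    ] deg 0.1
shift [-0.001  -0.0013  0.0028] pos [ 0.4844 -0.1385  0.0711] q6 [-0.371  0.502  1.895  0.     0.742  1.132] F [-0.36  1.53  8.29] w 0.278 t 11.8667
top lip [[18.66, 0.4723, -0.0305], [17.997, 0.4733, -0.0305], [17.2639, 0.4723, -0.0315], [16.8242, 0.4713, -0.0305]]
top mag [[66.708, 0.467, 0.11], [66.6718, 0.466, 0.11], [66.1044, 0.467, 0.109], [65.9578, 0.466, 0.109]]
side lip [[12.9376, 0.4763, -0.0375], [12.9115, 0.4763, -0.0385], [12.8659, 0.4773, -0.0385], [12.6521, 0.4773, -0.0395]]
side mag [[61.6903, 0.467, 0.106], [61.2924, 0.468, 0.106], [59.2552, 0.468, 0.105], [59.0835, 0.467, 0.105]]
```

```bash
python3 -m handwheel '{"xyz":[[0,-0.01,0],[0,-0.025,0],[0,-0.045,0],[0,-0.065,0],[0,-0.085,0]],"rotation":[[0,0,0],[0,0,0],[0,0,0],[0,0,0],[0,0,0]]}'; python3 -c "
from plan import *
plan([.484,-.138,.07],np.radians(3.9))"; python3 -m handwheel '{"xyz":[[0,-0.02,0],[0,-0.04,0],[0,-0.06,0],[0,-0.08,0],[0,-0.1,0]],"rotation":[[0,0,0],[0,0,0],[0,0,0],[0,0,0],[0,0,0]]}'; python3 -m handwheel '{"xyz":[[0,-0.02,0],[0,-0.04,0],[0,-0.06,0],[0,-0.08,0],[0,-0.095,0]],"rotation":[[0,0,0],[0,0,0],[0,0,0],[0,0,0],[0,0,0]]}'; python3 -m handwheel '{"xyz":[[0,-0.01,0],[0,-0.015,0],[0,-0.02,0],[0,-0.02,0],[0,-0.02,0]],"rotation":[[0,0,0],[0,0,0],[0,0,0],[0,0,0],[0,0,0]]}'; python3 - <<'E'
from fit import *
plan([.484,-.138,.07],np.radians(3.9))
for n in ['top','side']:
    im,D=viewer.grab_frame(n); np.save(f'{n}9.npy',D); np.save(f'{n}9im.npy',im)
a,b=[cv2.resize(np.load(f'{n}9im.npy')[s][...,::-1],(400,400),interpolation=2) for n,s in (('top',np.s_[130:220,200:290]),('side',np.s_[160:260,190:290]))]
cv2.imwrite('pics/s9.png',np.hstack([a,b]))
E
```

```text
clock: 12.38
position: [0.4822, -0.1046, 0.0711]
tool_rot: [3.139, 0.107, 0.004]
wrist_force: [-0.5, -2.9, 6.5]
width: 0.275
rot [-1.100e-03 -6.000e-04  9.999e-01] deg 180.0
rot [ 0.0004 -0.0007 -0.0001] deg 0.1
shift [-0.0012  0.0837  0.0029] pos [ 0.4822 -0.1046  0.0711] q6 [-0.308  0.488  1.922 -0.     0.729  1.195] F [-0.54 -2.87  6.52] w 0.275 t 12.3833
clock: 12.8
position: [0.4796, -0.0645, 0.0711]
tool_rot: [3.139, 0.107, 0.004]
wrist_force: [0.1, -2.4, 6.4]
width: 0.282
clock: 13.22
position: [0.4771, -0.0264, 0.0711]
tool_rot: [3.139, 0.107, 0.004]
wrist_force: [0.5, -1.8, 7.2]
width: 0.278
clock: 13.63
position: [0.4765, -0.0185, 0.0711]
tool_rot: [3.139, 0.107, 0.004]
wrist_force: [0.2, 1.6, 6.4]
width: 0.273
rot [ 1.3e-03  2.0e-04 -1.0e+00] deg 180.0
rot [ 0.0001 -0.0008  0.    ] deg 0.1
shift [-0.0017  0.2992  0.0029] pos [ 0.4765 -0.0185  0.0711] q6 [-0.137  0.466  1.964  0.     0.709  1.366] F [0.19 1.57 6.43] w 0.273 t 13.6333
```

View pics/s9.png

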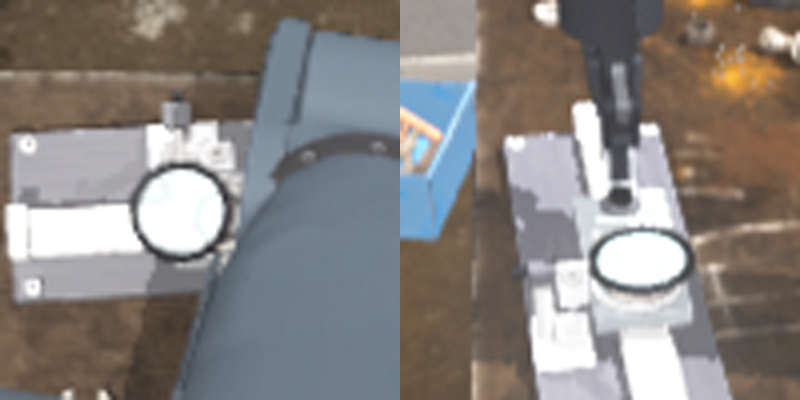

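The nest is entering under the glass, with about 27 mm to go. From here I take small steps and watch the push force.

```bash
for i in 1 2; do python3 -m handwheel '{"xyz":[[0,-0.0025,0],[0,-0.005,0],[0,-0.0075,0],[0,-0.01,0],[0,-0.0125,0]],"rotation":[[0,0,0],[0,0,0],[0,0,0],[0,0,0],[0,0,0]]}'|grep -E "pos|force"; done; for i in 1 2 3 ; do python3 -m handwheel '{"xyz":[[0,-0.0025,0],[0,-0.005,0]],"rotation":[[0,0,0],[0,0,0]]}'|grep -E "pos|force"; done
```

```text
position: [0.4762, -0.0138, 0.0711]
wrist_force: [-0.4, -0.7, 6.6]
position: [0.4759, -0.0088, 0.0711]
wrist_force: [0.4, -1.2, 6.7]
position: [0.4758, -0.0068, 0.0711]
wrist_force: [0.6, -1.7, 7.1]
position: [0.4756, -0.0048, 0.0711]
wrist_force: [-0.1, -2.0, 7.2]
position: [0.4755, -0.0032, 0.0711]
wrist_force: [0.2, -7.6, 5.7]
```

Climb starts at y ≈ -0.004, which puts the notch at y ≈ +0.008. That matches the vision estimate.

```bash
for i in 1 2 3 4 5 6 7; do python3 -m handwheel '{"xyz":[[0,-0.0013,0],[0,-0.0025,0]],"rotation":[[0,0,0],[0,0,0]]}'|grep -E "pos|force"|tr '\n' ' ';echo; done
```

```text
position: [0.4755, -0.0025, 0.0711] wrist_force: [-0.2, -10.7, 6.6] 
position: [0.4754, -0.0015, 0.0711] wrist_force: [-0.4, -5.4, 7.4] 
position: [0.4754, -0.0004, 0.0711] wrist_force: [-0.3, -3.6, 7.9] 
position: [0.4752, 0.0007, 0.0711] wrist_force: [1.3, -1.7, 6.8] 
position: [0.4752, 0.0018, 0.0711] wrist_force: [0.0, 1.2, 6.6] 
position: [0.4751, 0.003, 0.0711] wrist_force: [-0.2, -1.5, 7.7] 
position: [0.475, 0.0041, 0.0711] wrist_force: [-0.6, 0.1, 6.6]
```

```bash
for i in 1 2 3 4; do python3 -m handwheel '{"xyz":[[0,-0.0013,0],[0,-0.0025,0],[0,-0.0025,0]],"rotation":[[0,0,0],[0,0,0],[0,0,0]]}'|grep -E "pos|force"|tr '\n' ' ';echo; done; python3 - <<'E'
from fit import *
for n in ['top','side']:
    im,D=viewer.grab_frame(n); np.save(f'{n}10.npy',D); np.save(f'{n}10im.npy',im)
a,b=[cv2.resize(np.load(f'{n}10im.npy')[s][...,::-1],(400,400),interpolation=2) for n,s in (('top',np.s_[150:200,210:260]),('side',np.s_[200:250,210:260]))]
cv2.imwrite('pics/s10.png',np.hstack([a,b]))
E
```

```text
position: [0.475, 0.0054, 0.0711] wrist_force: [-0.1, 2.2, 6.6] 
position: [0.4749, 0.0065, 0.0711] wrist_force: [0.1, 2.5, 7.4] 
position: [0.4748, 0.0076, 0.0711] wrist_force: [0.6, 4.0, 7.4] 
position: [0.4747, 0.0082, 0.0711] wrist_force: [-0.3, -1.0, 6.7]
```

View pics/s10.png

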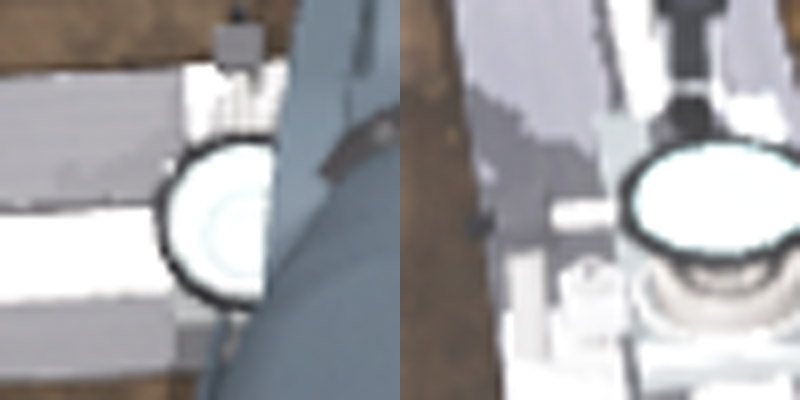

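```bash
H='grep -E pos|force'; python3 -m handwheel '{"xyz":[[0,0,0],[0,0,0],[0,0,0]],"rotation":[[0,0,0],[0,0,0],[0,0,0]]}'|grep -E "pos|force"|tr '\n' ' ';echo; python3 -m handwheel '{"xyz":[[0,-0.0015,0],[0,-0.0015,0],[0,-0.0015,0]],"rotation":[[0,0,0],[0,0,0],[0,0,0]]}'|grep -E "pos|force"|tr '\n' ' ';echo;  python3 -m handwheel '{"xyz":[[0,0.0015,0],[0,0.0015,0],[0,0.0015,0]],"rotation":[[0,0,0],[0,0,0],[0,0,0]]}'|grep -E "pos|force"|tr '\n' ' ';echo; python3 - <<'E'
from meas import *
im,D=viewer.grab_frame('side'); P=cloud('side',D);x,y,z=np.moveaxis(P,-1,0)
np.save('side11.npy',D);np.save('side11im.npy',im)
m=(D>0)&(abs(x-.514)<.025)&(y>.07)&(y<.16)&(z>.048)&(z<.06); q=P[m]; print('plunger',len(q),q.mean(0),q.min(0),q.max(0))
a=im[170:260,190:290,::-1]; cv2.imwrite('pics/s11.png',cv2.resize(a,(780,600),interpolation=2))
E
```

```text
position: [0.4748, 0.0082, 0.0711] wrist_force: [0.4, 0.1, 6.6] 
position: [0.4747, 0.0085, 0.0711] wrist_force: [0.1, -3.2, 6.0] 
position: [0.4748, 0.0082, 0.0711] wrist_force: [0.1, -0.6, 7.0] 
plunger 60 [0.51540452 0.11440641 0.05258326] [0.49043378 0.09857936 0.0480095 ] [0.53833842 0.12252476 0.05938088]
```

View pics/s11.png

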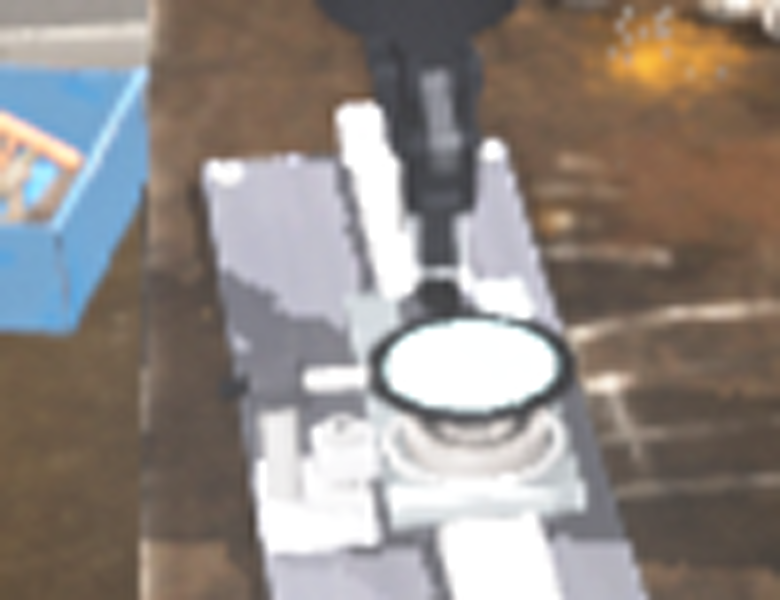

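The slide is seated: a further 0.3 mm push raised the resistance to about 3 N, and it fell back to about 0 on easing off. I'm settling briefly, then handing in.

```bash
python3 -m handwheel '{"xyz":[[0,0,0],[0,0,0],[0,0,0],[0,0,0],[0,0,0]],"rotation":[[0,0,0],[0,0,0],[0,0,0],[0,0,0],[0,0,0]]}'; python3 -c "
from plan import *
s=bot.get_state();print(abs(s['qd']).max(),s['wrist_force'],s['width']); print(bot.job_done())"
```

```text
clock: 18.55
position: [0.4747, 0.0082, 0.0711]
tool_rot: [3.139, 0.107, 0.004]
wrist_force: [-1.2, -0.7, 6.5]
width: 0.273
0.0012887441885783024 [-1.21735054 -0.72332074  6.48670318] 0.2730886395330123
the job is handed in; nothing more can be done
None
```

I put the steel bearing in the nest and let go of it. Then I gripped the handle and pushed the slide about 147 mm into the notch, and handed the job in at 18.5 s with the handle still gripped. No verdict was reported.

**Bearing:** after release, the depth image showed it flat (top at about 55 mm, tilt below 0.01 rad) and about 1 mm off the nest's middle. That was measured before the push. Afterwards it still looked seated in the nest, though the magnifier ring partly hid it. While I lowered it, the wrist force rose briefly to about 22 N, so I eased off before opening the fingers.

**Notch:** the push rose to about 10 N on the climb, then the slide was drawn on with about 4 N. It came to rest with the push at about zero. A further 0.3 mm raised the push to about 3 N, and I backed off. The 147 mm travel agrees with the 147.5 mm I had measured from the images. With the side camera alone the magnifier first read about 3 mm short, until I allowed for the height of its ring.

**At hand-in:** the arm was still, the grip was set to 40 N on the handle, and the push along the rail was below 1 N. A steady vertical wrist force of about 6.5 N remained after gripping the handle. I kept the arm away from the nut, spacer and look-alikes, but did not measure them again at the end.

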